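# Start up the proofing cabinet from its bench switches

### The arm

A 7-joint arm with a two-finger parallel gripper is mounted at the origin on a cart in front of the work surface, level with it; the furniture and walls round the work are solid. World frame = base frame: x ahead of the robot, y to its left, z up, the work surface at z = 0. Lengths are in m, angles in rad, forces in N, time in s.
With the tool pointing down it reaches from about 0.35 to 0.9 m from the base axis. Payload 8.1 kg.
Tool frame: the origin (TCP) lies between the finger pads; the fingertips stand 11 mm ahead of it and the grasp point (between the pads) lies 8 mm behind it; z points along the fingers, y is the direction in which the jaws open and shut (so a half turn about z gives the same grasp; the last joint's range is limited). The gripper opens to 92 mm and grips with 3 to 60 N. Pads are 19 mm wide; open, the fingers measure 130 mm over their backs; the gripper's body (75 mm by 190 mm) begins 47 mm behind the grasp point.
Start: joints at [1.15, 0.434, 0.025, 1.573, -0.012, 1.134, -0.075], TCP at [0.195, -0.594, 0.238] pointing down, gripper open.
Joint ranges: [-2.62, 2.62], [-0.44, 2.09], [-1.27, 1.32], [0.08, 2.57], [-1.32, 4.46], [0.12, 2], [-2.74, 2.74]. Speed limits (rad/s): [2.22, 2.22, 3.01, 3.01, 3.14, 3.14, 3.14].

### API

Orientations are given as [roll, pitch, yaw] about the fixed x, y, z axes, in that order (R = Rz(yaw) Ry(pitch) Rx(roll)).
In Python, from cell import sensors, eyes, ticket gives the robot as it stands.
- The arm moves only by the shell command python3 -m handwheel 'ROWS' [FORCE]. ROWS is JSON, a list of rows, each a list of 3 entries, a list of its own where there are three numbers: the turn, a rotation vector about the tool's x, y, z in degrees, then the shift along the tool's x, y, z in m, then the opening in per cent of the stroke, from 0 (shut) to 100 (fully open). In form: [[[wx, wy, wz], [dx, dy, dz], jaw], ...]. A call has exactly 5 rows; each row is the pose to reach, as a shift and turn from the pose commanded when the call began, along the tool's axes at that moment; what a row does not reach only later rows make up. A row lasts 1/8 s, in which the tool goes at most 62.5 mm and 10.7 degrees, less where a joint would pass 70% of its speed; a pose out of reach is approached as far as the arm can. A call with a gripper value outside its range is refused whole. The fingers move at their own pace and stop on an object; FORCE is the grip in N (left out, the last holds). Time passes only in rows, so rows that repeat a pose let the fingers close, or fill a call up. It gives the time, the measured TCP pose, the force and the opening at its end, in the units of the state.
- sensors.observe(): the state, without advancing time (a new reading comes with each control period).
- eyes.get_image(name): name is "side" or "top" or "wrist"; returns a dict with "pixels" (400x640x3 uint8, red, green, blue), "fx", "fy", "cx", "cy" (pixels), "rvec" (rotation vector, rad) and "tvec" (3), from world to camera coordinates, as OpenCV has them. Camera axes: x right, y down, z forward; pixel columns grow to the right and rows downward; lengths in m; the calibration is good to about 2 mm. A picture is of the moment at which its call begins. There is no depth.
- ticket.sign_off(): hands the job in, once; it reports no verdict.
Trained networks look in the newest picture that a camera, given by its name, has taken for a name from the list of things; names that differ only in an ending like _2 or _b are one class to them, and where a whole thing is asked for, a point or a joint stands for the part that bears it (a point fixed in the world has none). Each returns a list of dicts, best first, with "score" (0 to 1); they miss things now and then, are a little off and sometimes report something else, mostly with a low value. They report only what shows in the picture. A call takes as long as a camera call. They do not tell look-alikes from the thing itself.
- eyes.look_for(name, camera): "centre" ([x, y, z] in m, in world coordinates, good to about 4 mm: the middle of the surface that is visible of it).
The state is a dict: "t": time; "joint_positions": joint angles; "qvel": joint speeds; "effort": joint torques, N m; "eef_pos": TCP position; "tcp_rot": TCP orientation; "force": force on the tool from outside, world axes, zero at the start; "wrist_torque": the same for the moment, N m; "gripper_width": finger opening in m.
Only numpy, scipy, OpenCV 4.12 (cv2) and the standard library are available. Lean on these libraries where they do the work, as an engineer would, in place of code of your own. Each camera call takes 0.05 s, during which the arm holds its last target.

### The job

Start the dough-proofing cabinet from its four loose switch boxes on the worktop: with a fingertip, tap the bar key first (mains), then the round key (fan), then the square key (heater), each lightly but fully down so that it stays down. Do not pick up, shove or tip the boxes, and do not touch the stop switch with the mushroom head. Leave the kitchen things standing around them where they are.

Things in the scene. Friction and masses are not known exactly. Their poses are not given: they have to be found in the camera images.
- box_bar: loose bench switch box, 90 x 90 x 38 mm, about 0.85 kg, on four rubber feet, not fastened down, carrying in the middle of its top a flat-topped oblong bar key, 20 mm (box x) by 64 mm (box y). Origin: centre of the underside; z up. Key top 58 mm above the worktop when up
- top_bar (a point): centre of the top face of the bar key; goes down with it
- key_bar (a joint): latched travel of this key, m: 0 is up, 0.008 fully down. The key's stem slides straight down against about 2.5 N of friction and stays where it is left. The key top sits on the stem by a spring (1.5 N per mm, up to 6 mm) that gives and comes back: about 2 mm goes into the spring before the stem moves, so pushing the key top 11 to 12 mm down takes the stem fully down with about 5 N, and at 14 mm everything is solid; on release the top rises to 8 mm below where it began
- box_round: loose bench switch box, 90 x 90 x 38 mm, about 0.85 kg, on four rubber feet, not fastened down, carrying in the middle of its top a flat-topped round key, 40 mm across. Origin: centre of the underside; z up. Key top 58 mm above the worktop when up
- top_round (a point): centre of the top face of the round key; goes down with it
- key_round (a joint): latched travel of this key, m: 0 is up, 0.008 fully down. The key's stem slides straight down against about 2.5 N of friction and stays where it is left. The key top sits on the stem by a spring (1.5 N per mm, up to 6 mm) that gives and comes back: about 2 mm goes into the spring before the stem moves, so pushing the key top 11 to 12 mm down takes the stem fully down with about 5 N, and at 14 mm everything is solid; on release the top rises to 8 mm below where it began
- box_square: loose bench switch box, 90 x 90 x 38 mm, about 0.85 kg, on four rubber feet, not fastened down, carrying in the middle of its top a flat-topped square key, 38 mm by 38 mm. Origin: centre of the underside; z up. Key top 58 mm above the worktop when up
- top_square (a point): centre of the top face of the square key; goes down with it
- key_square (a joint): latched travel of this key, m: 0 is up, 0.008 fully down. The key's stem slides straight down against about 2.5 N of friction and stays where it is left. The key top sits on the stem by a spring (1.5 N per mm, up to 6 mm) that gives and comes back: about 2 mm goes into the spring before the stem moves, so pushing the key top 11 to 12 mm down takes the stem fully down with about 5 N, and at 14 mm everything is solid; on release the top rises to 8 mm below where it began
- box_stop: loose bench switch box, 90 x 90 x 38 mm, about 0.85 kg, on four rubber feet, not fastened down, carrying in the middle of its top the domed mushroom-headed stop key, 54 mm across on an 18 mm neck. Origin: centre of the underside; z up. Key top 70 mm above the worktop when up
- top_stop (a point): centre of the top face of the stop key; goes down with it
- key_stop (a joint): travel of the stop key, m: 0 up, 0.008 down; to be left at 0
- jar_wide: bystander: small honey jar with a screw lid, 64 x 68 mm, 84 mm high, loose; origin at the centre of its underside, z up
- timer: bystander: wind-up kitchen timer, a round drum 62 mm across, 45 mm high (no switch box), loose; origin at the centre of its underside, z up
- jar_slim: bystander: small jar with a screw lid, 60 mm across, 85 mm high, loose; origin at the centre of its underside, z up
- weight: bystander: brass balance weight with a knob, 37 mm across, 35 mm high, loose; origin at the centre of its underside, z up
- tin_low: bystander: low round tin, 86 mm across, 40 mm high, loose; origin at the centre of its underside, z up
Not all that is in view belongs to the job. Leave any turquoise look-alike of the box_bar alone.

How it is judged:
On the way, in this order (a step that is already met when the one before it is completed fails the run):
1. the bar key is down (over 6 of its 8 mm) (value of joint key_bar above 0.006 m), for 0.1 s.
2. the round key is down (over 6 of its 8 mm) (value of joint key_round above 0.006 m), for 0.1 s.
3. the square key is down (over 6 of its 8 mm) (value of joint key_square above 0.006 m), for 0.1 s.
At the end, for the whole second after the job is handed in: The bar, round and square keys are all down by more than 6 mm of their 8 mm, pressed in that order; the stop key is up (within 1 mm); every switch box stands upright, at rest, within 20 mm of where it began; every bystander stands within 20 mm of where it began (value of joint each of key_bar, key_round, key_square above 0.006 m and value of joint key_stop below 0.001 m and distance of each of box_bar, box_round, box_square, box_stop, jar_wide, timer, jar_slim, weight, tin_low from where it was at the start of the episode below 0.02 m and angle between each of box_bar, box_round, box_square, box_stop's own z axis and vertical below 0.1 rad and linear speed of each of box_bar, box_round, box_square, box_stop below 0.02 m/s and angle between each of jar_wide, timer, jar_slim, weight, tin_low's own z axis and vertical below 0.3 rad); the robot touches nothing.
It fails at once if a switch box is touched with something other than the fingers (contact force between the arm and box_bar above 1 N or contact force between the arm and box_round above 1 N or contact force between the arm and box_square above 1 N).
It fails at once if a key or its box is pressed with more than 20 N (contact force between the fingers and box_bar above 20 N or contact force between the fingers and box_round above 20 N or contact force between the fingers and box_square above 20 N).
It fails at once if the stop switch is touched (contact force between any of the arm, the fingers and box_stop above 0.3 N or value of joint key_stop above 0.001 m).
It fails at once if a switch box is lifted (10 mm) or shoved (20 mm) (height (world z) of any of box_bar, box_round, box_square, box_stop above 0.01 m or distance of any of box_bar, box_round, box_square, box_stop from where it was at the start of the episode above 0.02 m).
It fails at once if a bystander is lifted, shifted by 20 mm or tipped (distance of any of jar_wide, timer, jar_slim, weight, tin_low from where it was at the start of the episode above 0.02 m or angle between any of jar_wide, timer, jar_slim, weight, tin_low's own z axis and vertical above 0.3 rad).
It also fails if it takes over 48 s, if anything falls off the work surface, if the arm or the gripper's body presses on something with over 40 N, if the wrist force passes 120 N, or if a joint passes its speed limit or range.

## Working session

There is one attempt and no reset: what is moved stays moved. The work goes in short steps, Python scripts to look and compute and a shell command to move; the robot and the scene stay as the last step left them, time stands still between calls to the robot, and variables do not carry over. Pictures are saved under pics/ and viewed, and the job is handed in when it is done.

```bash
mkdir -p pics; ls
python3 - <<'E'
from cell import sensors, eyes
import cv2,json
s=sensors.observe()
print({k:s[k] for k in ('t','eef_pos','tcp_rot','force','gripper_width')})
for c in ("top","side","wrist"):
    im=eyes.get_image(c); cv2.imwrite(f"pics/{c}0.png",im["pixels"][:,:,::-1])
    print(c,im["fx"],im["cx"],im["cy"],im["rvec"],im["tvec"])
for c in ("top","side"):
  for n in "box_bar top_bar box_round top_round box_square top_square box_stop top_stop jar_wide timer jar_slim weight tin_low".split():
    r=eyes.look_for(n,c)
    print(c,n,[([round(float(v),3) for v in d["centre"]],round(d["score"],2)) for d in r[:3]])
print(sensors.observe()['t'])
E
```

```text
pics
{'t': 0.0, 'eef_pos': array([ 0.19508975, -0.5932403 ,  0.2369708 ]), 'tcp_rot': array([-3.14004526e+00,  1.34239311e-04,  3.17708236e-01]), 'force': array([ 0.70284854,  0.65293977, -0.09615644]), 'gripper_width': 0.09183285379975341}
top 482.29287463681635 326.4127160759592 205.18903761342284 [ 2.12833415 -2.090639    0.23369729] [0.04454508 0.50521512 1.46882986]
side 363.43636408260903 318.2944437723392 198.7934722644531 [ 0.98100749 -2.30288758  1.16993616] [0.36514109 0.23683198 1.13909047]
wrist 337.85011851296633 323.53815235960826 200.75351279466153 [-2.37297911  1.71756206  0.22110214] [-0.62470432 -0.03053738  0.39058957]
top box_bar [([0.592, 0.484, 0.039], 0.82), ([0.461, 0.276, 0.036], 0.58)]
top top_bar [([0.592, 0.491, 0.054], 0.61), ([0.461, 0.278, 0.058], 0.46), ([0.557, 0.116, 0.06], 0.21)]
top box_round [([0.457, -0.103, 0.037], 0.68)]
top top_round [([0.535, -0.26, 0.065], 0.69), ([0.556, 0.109, 0.058], 0.66)]
top box_square [([0.55, 0.113, 0.039], 0.83)]
top top_square [([0.558, 0.114, 0.058], 0.56)]
top box_stop [([0.535, -0.252, 0.039], 0.74)]
top top_sto
[... 215 characters left out ...]
41, -0.229, 0.019], 0.44), ([0.605, -0.087, 0.082], 0.41)]
top tin_low [([0.349, -0.4, 0.033], 0.75)]
side box_bar [([0.58, 0.5, 0.037], 0.57), ([0.454, 0.29, 0.038], 0.55), ([0.59, 0.317, 0.06], 0.4)]
side top_bar [([0.553, 0.117, 0.06], 0.65)]
side box_round [([0.443, -0.082, 0.037], 0.9)]
side top_round []
side box_square [([0.546, 0.127, 0.04], 0.82)]
side top_square [([0.551, 0.118, 0.062], 0.67)]
side box_stop [([0.529, -0.241, 0.035], 0.67)]
side top_stop []
side jar_wide [([0.59, 0.319, 0.059], 0.81)]
side timer [([0.389, 0.124, 0.037], 0.58)]
side jar_slim [([0.594, -0.071, 0.058], 0.5)]
side weight []
side tin_low [([0.346, -0.388, 0.038], 0.51), ([0.592, 0.318, 0.061], 0.51)]
1.45
```

View pics/top0.png

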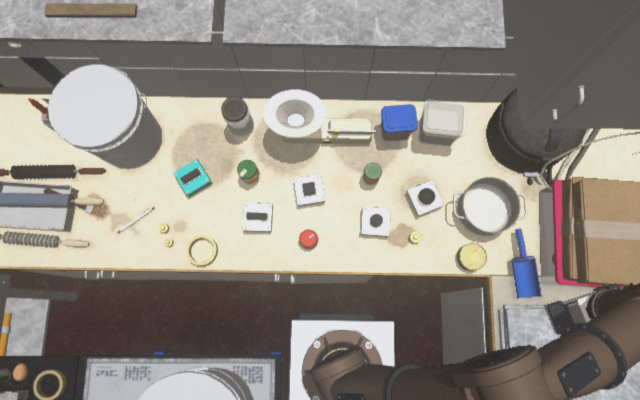

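View pics/side0.png

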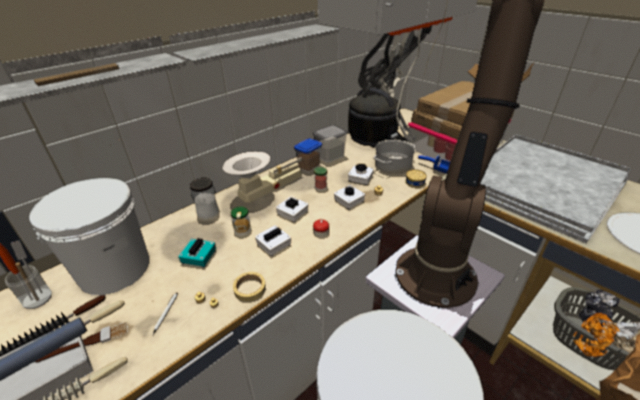

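View pics/wrist0.png

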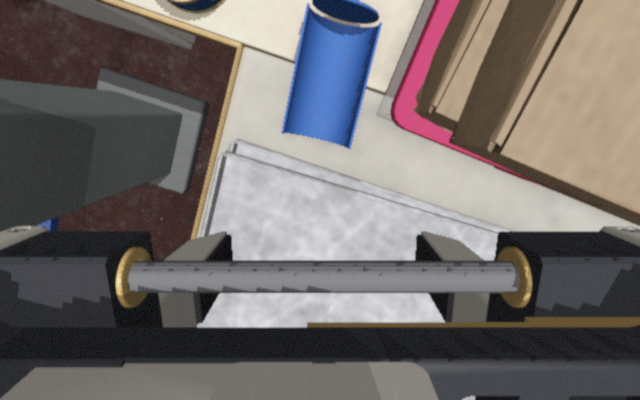

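The top view shows the white bar box at (257,217) and its turquoise look-alike at (192,177). The square box is at (309,190), the round box at (376,221) and the stop box at about (424,198). I'll zoom in and compute the key centres.

```bash
cat > h.py <<'E'
import numpy as np,cv2
from cell import sensors,eyes
def cam(im):
    R,_=cv2.Rodrigues(np.array(im["rvec"],float)); return R,np.array(im["tvec"],float)
def proj(im,p):
    R,t=cam(im); q=R@np.array(p)+t
    return im["fx"]*q[0]/q[2]+im["cx"], im["fy"]*q[1]/q[2]+im["cy"]
def back(im,u,v,z):
    R,t=cam(im); d=R.T@np.array([(u-im["cx"])/im["fx"],(v-im["cy"])/im["fy"],1]); c=-R.T@t
    return c+d*(z-c[2])/d[2]
E
python3 - <<'E'
from h import *
im=eyes.get_image("top"); p=im["pixels"]
# dark key blobs near boxes
g=p.max(axis=2)
for n,(u,v) in dict(bar=(257,217),square=(309,190),round=(376,221),stop=(426,197)).items():
    sub=(g[v-14:v+15,u-14:u+15]<75).astype(np.uint8)
    k,l,st,ce=cv2.connectedComponentsWithStats(sub)
    for i in range(1,k):
        if st[i,4]>15:
            c=ce[i]+[u-14,v-14]; pts=np.argwhere(l==i)[:,::-1].astype(np.float32)
            print(n,c.round(1),st[i,4],back(im,*c,0.058).round(4),cv2.minAreaRect(pts))
crop=p[160:260,230:450]; cv2.imwrite("pics/topz.png",cv2.resize(crop[:,:,::-1],None,fx=3.6,fy=3.6,interpolation=cv2.INTER_CUBIC))
s=eyes.get_image("side")["pixels"][140:270,220:420]; cv2.imwrite("pics/sidez.png",cv2.resize(s[:,:,::-1],None,fx=4,fy=4,interpolation=cv2.INTER_CUBIC))
E
```

```text
(no output)
```

View pics/topz.png

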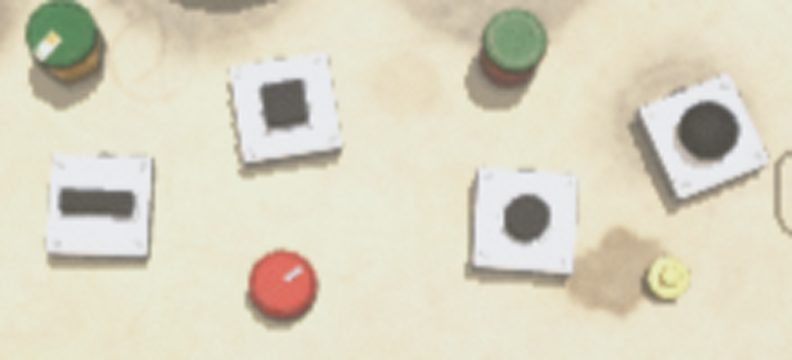

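View pics/sidez.png

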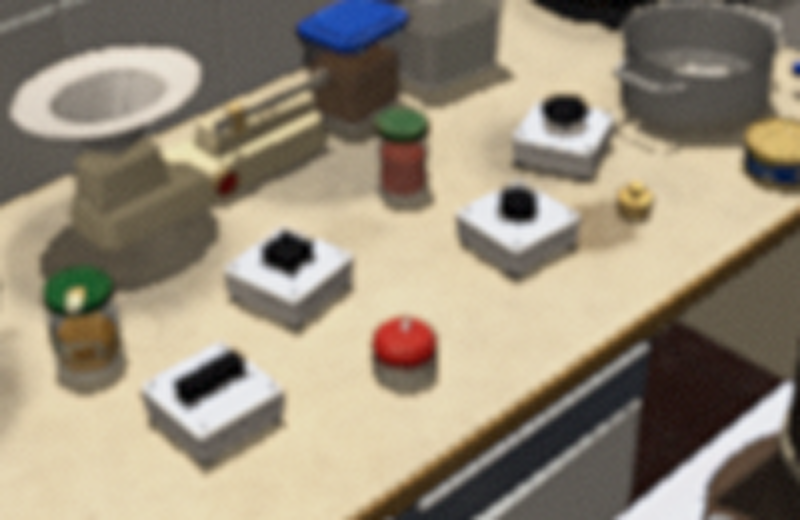

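```bash
cat >> h.py <<'E'
from scipy.spatial.transform import Rotation as Ro
def todo(target,s=None):
    s=s or sensors.observe(); R=Ro.from_euler("xyz",s["tcp_rot"]).as_matrix()
    return R.T@(np.array(target)-s["eef_pos"])
E
python3 - <<'E'
from h import *
for c,pts in dict(top=dict(bar=(257,216),square=(309,189),round=(376,220)),side=dict(bar=(273,235),square=(292,203),round=(350,191))).items():
    im=eyes.get_image(c); p=im["pixels"]; g=p.max(axis=2)
    for n,(u,v) in pts.items():
        w=g[v-12:v+13,u-16:u+17]; sub=(w<115).astype(np.uint8)
        k,l,st,ce=cv2.connectedComponentsWithStats(sub)
        for i in range(1,k):
            if st[i,4]>15:
                cc=ce[i]+[u-16,v-12]; q=np.argwhere(l==i)[:,::-1].astype(np.float32)
                r=cv2.minAreaRect(q)
                print(c,n,w.min(),cc.round(1),st[i,4],back(im,*cc,0.058).round(4),np.round(r[1],1),round(r[2]))
print("row dirs", todo([0.45,-0.35,0.237]).round(3),todo([0.461,0.276,0.2]).round(3))
E
```

```text
top bar 91 [256.3 215.8] 114 [0.4655 0.2726 0.058 ] [19.2  5.7] 4
top square 90 [308.5 188.5] 122 [0.5568 0.1112 0.058 ] [11.2 10.7] 81
top round 93 [375.9 220.2] 106 [ 0.4585 -0.1022  0.058 ] [11. 10.] 90
side bar 2 [271.9 234.3] 124 [0.4543 0.2861 0.058 ] [ 7.2 18. ] 61
side bar 2 [284.4 244.4] 57 [0.386  0.2876 0.058 ] [ 5.3 14.7] 59
side bar 2 [260.3 244.9] 23 [0.4392 0.3448 0.058 ] [7.8 2.8] 45
side square 3 [291.4 202.8] 94 [0.5453 0.1247 0.058 ] [11.3  9.3] 22
side square 3 [302.2 212. ] 47 [0.4744 0.1334 0.058 ] [ 4.4 12.8] 51
side round 3 [356.9 181.8] 49 [ 0.4687 -0.1565  0.058 ] [17.7  2.9] 11
side round 3 [349.  190.8] 69 [ 0.4477 -0.0866  0.058 ] [8. 8.] 90
side round 3 [339.5 200.4] 43 [ 0.4294 -0.0142  0.058 ] [13.   3.9] 31
side round 3 [358.7 200.8] 49 [ 0.377  -0.0634  0.058 ] [ 4.9 13.4] 63
row dirs [ 0.318 -0.152  0.001] [ 0.524 -0.743  0.038]
```

```bash
python3 -m handwheel '[[[0,0,4],[0.05,-0.03,0],0],[[0,0,8],[0.105,-0.06,0],0],[[0,0,12],[0.16,-0.095,0],0],[[0,0,16],[0.215,-0.125,0],0],[[0,0,18.2],[0.268,-0.157,0],0]]' 20; python3 -c "
from h import *
print(todo([.463,.275,.12]).round(3))"
```

```text
t: 2.28
eef_pos: [0.4006, -0.3612, 0.2381]
tcp_rot: [3.141, -0.001, -0.002]
force: [1.7, -0.7, 0.2]
gripper_width: 0.0465
[ 0.061 -0.636  0.118]
```

```bash
python3 -m handwheel '[[[0,0,0],[0.01,-0.06,0],0],[[0,0,0],[0.02,-0.12,0],0],[[0,0,0],[0.03,-0.18,0],0],[[0,0,0],[0.03,-0.24,0],0],[[0,0,0],[0.03,-0.30,0],0]]'; python3 -m handwheel '[[[0,0,0],[0.007,-0.06,0],0],[[0,0,0],[0.014,-0.12,0],0],[[0,0,0],[0.02,-0.18,0],0],[[0,0,0],[0.026,-0.24,0],0],[[0,0,0],[0.032,-0.30,0],0]]'; python3 -c "
from h import *
print(todo([.463,.275,.13]).round(4))"
```

```text
t: 2.9
eef_pos: [0.4292, -0.0607, 0.238]
tcp_rot: [3.141, -0.001, 0.0]
force: [1.1, 0.4, 0.2]
gripper_width: 0.0009
t: 3.52
eef_pos: [0.4614, 0.2392, 0.238]
tcp_rot: [-3.141, -0.001, -0.0]
force: [1.3, -1.3, 1.1]
gripper_width: 0.0006
[ 0.0015 -0.0358  0.108 ]
```

```bash
python3 -m handwheel '[[[0,0,0],[0.001,-0.036,0.02],0],[[0,0,0],[0.001,-0.036,0.07],0],[[0,0,0],[0.001,-0.036,0.12],0],[[0,0,0],[0.001,-0.036,0.145],0],[[0,0,0],[0.001,-0.036,0.145],0]]'
python3 - <<'E'
from h import *
s=sensors.observe();print(s["eef_pos"],s["force"])
for c in("wrist","top","side"):
    im=eyes.get_image(c); p=im["pixels"].copy()
    if c=="wrist": cv2.imwrite("pics/w1.png",p[:,:,::-1]); print(proj(im,s["eef_pos"]-[0,0,.011]))
    else:
        u,v=map(int,proj(im,[.463,.275,.07])); q=p[v-45:v+45,u-60:u+60]; cv2.imwrite(f"pics/{c}1.png",cv2.resize(q[:,:,::-1],None,fx=6,fy=6,interpolation=cv2.INTER_CUBIC))
E
```

```text
t: 4.15
eef_pos: [0.4611, 0.2725, 0.0911]
tcp_rot: [3.139, 0.003, 0.0]
force: [0.1, 1.2, -0.6]
gripper_width: 0.0005
[0.46112054 0.27251664 0.0911172 ] [ 0.1131002   1.20287714 -0.61867437]
(np.float64(323.0790938849722), np.float64(253.0471844144139))
```

View pics/w1.png

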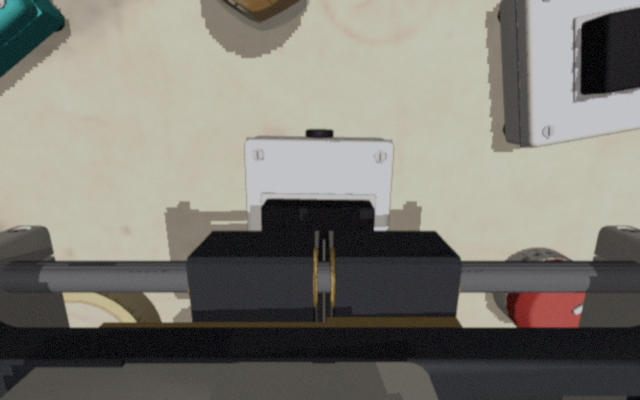

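View pics/side1.png

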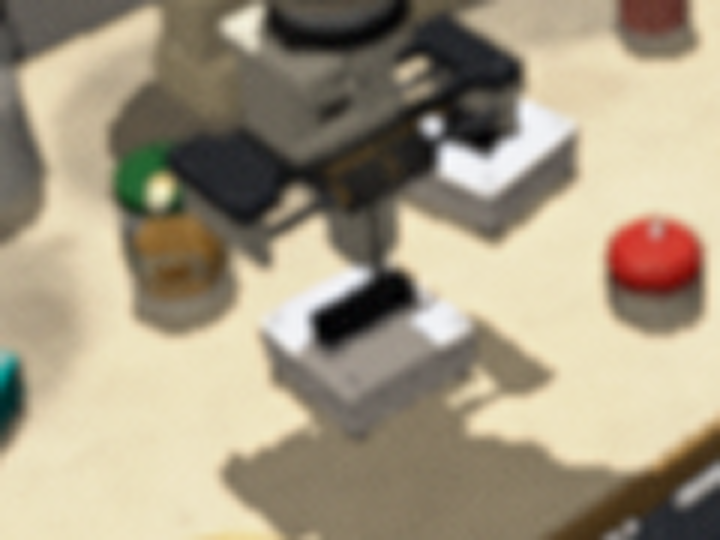

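The wrist view shows the bar box's far edge at v≈139 (u 247–392) and the key's far long edge at v≈200 (u 262–374), directly under the closed fingers. The side view shows the fingertips above the bar key.

Run:
```python
from h import *
im=eyes.get_image("wrist")
for u,v,z in[(262,200,.058),(374,200,.058),(247,140,.038),(392,140,.038)]: print(back(im,u,v,z).round(4))
print(sensors.observe()["eef_pos"])
```

```text
[0.4843 0.3083 0.058 ]
[0.4843 0.2455 0.058 ]
[0.5161 0.3194 0.038 ]
[0.5161 0.2331 0.038 ]
[0.46313903 0.27397089 0.09424384]
```

Run:
```python
from h import *
for i in range(3):
    im=eyes.get_image("wrist"); R,t=cam(im); s=sensors.observe(); print((-R.T@t).round(4),s["eef_pos"].round(4),s["force"].round(2),s["t"])
print(back(im,262,200,.04),back(im,262,200,.05))
im=eyes.get_image("top");R,t=cam(im);print(-R.T@t)
cv2.imwrite("pics/wz.png",cv2.resize(eyes.get_image("wrist")["pixels"][120:260,230:410,::-1],None,fx=4,fy=4,interpolation=cv2.INTER_CUBIC))
```

```text
[0.5312 0.2734 0.2419] [0.4631 0.2739 0.0942] [ 0.51 -0.17 -0.72] 4.4
[0.5311 0.2733 0.2419] [0.463  0.2738 0.0941] [-0.22  0.18  0.56] 4.45
[0.5311 0.2733 0.2417] [0.4629 0.2737 0.0938] [-0.12 -0.4   1.05] 4.5
[0.47972598 0.31156927 0.04      ] [0.48227026 0.3096701  0.05      ]
[0.17798602 0.05795537 1.54261139]
```

View pics/wz.png

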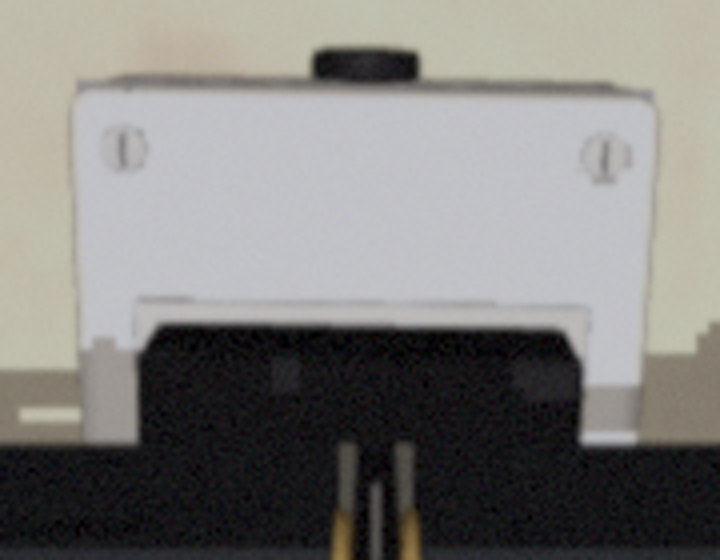

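```bash
python3 -m handwheel '[[[0,0,0],[0.0045,-0.0015,0.01],0],[[0,0,0],[0.0045,-0.0015,0.02],0],[[0,0,0],[0.0045,-0.0015,0.022],0],[[0,0,0],[0.0045,-0.0015,0.022],0],[[0,0,0],[0.0045,-0.0015,0.022],0]]'; python3 -c "
from h import *
s=sensors.observe();print(s['eef_pos'],s['force'])"
```

```text
t: 5.22
eef_pos: [0.4668, 0.2749, 0.0708]
tcp_rot: [-3.141, -0.0, 0.0]
force: [0.1, -0.4, -0.2]
gripper_width: 0.0004
[0.46675454 0.27493815 0.0708384 ] [ 0.14958304 -0.3540241  -0.15475113]
```

```bash
python3 -m handwheel '[[[0,0,0],[0,0,0.003],0],[[0,0,0],[0,0,0.006],0],[[0,0,0],[0,0,0.008],0],[[0,0,0],[0,0,0.010],0],[[0,0,0],[0,0,0.010],0]]'; python3 -c "
from h import *
s=sensors.observe();print(s['eef_pos'],s['force'])"
```

```text
t: 5.85
eef_pos: [0.4669, 0.275, 0.0607]
tcp_rot: [-3.141, -0.0, 0.0]
force: [1.3, 0.7, 1.6]
gripper_width: 0.0002
[0.46690484 0.2750274  0.06068357] [1.2663436  0.73012998 1.64390366]
```

```bash
python3 -m handwheel '[[[0,0,0],[0,0,0.001],0],[[0,0,0],[0,0,0.002],0],[[0,0,0],[0,0,0.003],0],[[0,0,0],[0,0,0.0035],0],[[0,0,0],[0,0,0.0035],0]]'; python3 -c "
from h import *
s=sensors.observe();print(s['eef_pos'],s['force'])
for i in range(4):
  eyes.get_image('wrist');print(sensors.observe()['force'][2])"
```

```text
t: 6.48
eef_pos: [0.4669, 0.275, 0.0574]
tcp_rot: [-3.141, -0.0, 0.0]
force: [0.6, -0.3, 5.4]
gripper_width: 0.0004
[0.46692186 0.2750304  0.0574302 ] [ 0.55466037 -0.27087805  5.4158098 ]
5.626336890551293
5.693428813378562
6.1614730475580695
5.812362313597542
```

Force is a steady 5.7 N, above the 2.5 N stem friction, so the stem has bottomed. I'll lift off gently and check.

```bash
python3 -m handwheel '[[[0,0,0],[0,0,-0.004],0],[[0,0,0],[0,0,-0.012],0],[[0,0,0],[0,0,-0.05],0],[[0,0,0],[0,0,-0.095],0],[[0,0,0],[0,0,-0.105],0]]'; python3 -m handwheel '[[[0,0,0],[0,0.06,0],0],[[0,0,0],[0,0.12,0],0],[[0,0,0],[0,0.18,0],0],[[0,0,0],[0,0.24,0],0],[[0,0,0],[0,0.30,0],0]]'
python3 - <<'E'
from h import *
s=sensors.observe();print(s["eef_pos"],todo([.459,-.1025,.094]).round(4))
for c in("top","side"):
    im=eyes.get_image(c); p=im["pixels"]
    u,v=map(int,proj(im,[.463,.275,.05])); q=p[v-40:v+40,u-60:u+60]; cv2.imwrite(f"pics/{c}2.png",cv2.resize(q[:,:,::-1],None,fx=6,fy=6,interpolation=cv2.INTER_CUBIC))
E
```

```text
t: 7.3
eef_pos: [0.4674, 0.2754, 0.165]
tcp_rot: [-3.14, -0.003, -0.0]
force: [0.1, -0.1, -0.3]
gripper_width: 0.0006
t: 7.92
eef_pos: [0.4655, -0.0273, 0.1617]
tcp_rot: [3.141, 0.002, 0.0]
force: [1.1, 1.4, -0.4]
gripper_width: 0.0004
[ 0.46554493 -0.02725672  0.16168963] [-0.0064  0.0752  0.0677]
```

View pics/side2.png

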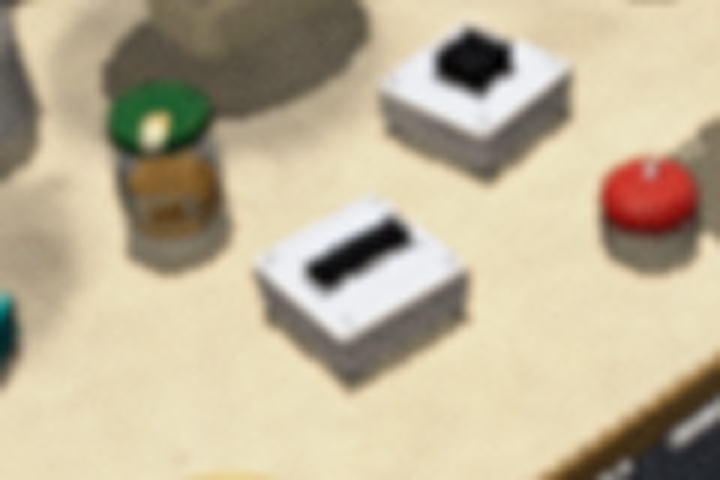

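The side view shows the bar key clearly lower, at about (358,252) in the crop, with the box upright. Next is the round key.

```bash
python3 -m handwheel '[[[0,0,0],[-0.007,0.04,0],0],[[0,0,0],[-0.007,0.077,0.02],0],[[0,0,0],[-0.007,0.077,0.055],0],[[0,0,0],[-0.007,0.077,0.068],0],[[0,0,0],[-0.007,0.077,0.068],0]]'
python3 - <<'E'
from h import *
for i in range(3): eyes.get_image("wrist")
s=sensors.observe();print(s["eef_pos"])
im=eyes.get_image("wrist"); p=im["pixels"]; cv2.imwrite("pics/w3.png",p[:,:,::-1])
import json
E
```

```text
t: 8.65
eef_pos: [0.4589, -0.1012, 0.0935]
tcp_rot: [-3.141, 0.003, 0.001]
force: [0.9, -0.3, -0.2]
gripper_width: 0.0005
[ 0.46043341 -0.1016243   0.09512064]
```

View pics/w3.png

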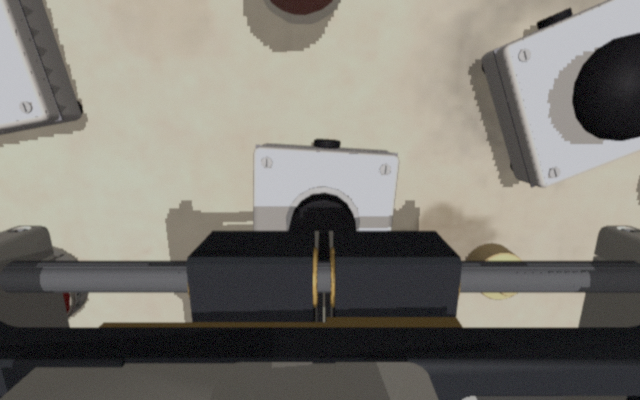

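The wrist view shows the round key centred under the fingers (u≈322, top of arc v≈194). The stop box at upper right is well clear.

```bash
python3 -m handwheel '[[[0,0,0],[0.002,0,0.01],0],[[0,0,0],[0.002,0,0.02],0],[[0,0,0],[0.002,0,0.0235],0],[[0,0,0],[0.002,0,0.0235],0],[[0,0,0],[0.002,0,0.0235],0]]'; python3 -m handwheel '[[[0,0,0],[0,0,0.003],0],[[0,0,0],[0,0,0.006],0],[[0,0,0],[0,0,0.008],0],[[0,0,0],[0,0,0.010],0],[[0,0,0],[0,0,0.010],0]]'; python3 -c "
from h import *
for i in range(4):
  eyes.get_image('wrist');s=sensors.observe();print(s['eef_pos'],s['force'][2])"
```

```text
t: 9.48
eef_pos: [0.4618, -0.1022, 0.0708]
tcp_rot: [3.142, -0.0, 0.0]
force: [0.2, -0.6, -0.1]
gripper_width: 0.0005
t: 10.1
eef_pos: [0.4621, -0.1022, 0.0607]
tcp_rot: [3.142, -0.001, 0.0]
force: [1.5, -0.2, 1.9]
gripper_width: 0.0005
[ 0.46199181 -0.10219883  0.06074547] 1.9645133963348669
[ 0.46196955 -0.10217348  0.06078326] 2.4715738951013106
[ 0.46185395 -0.1021672   0.0607788 ] 2.159558257273856
[ 0.46186452 -0.10215315  0.06077646] 2.5831031903639783
```

```bash
python3 -m handwheel '[[[0,0,0],[0,0,0.001],0],[[0,0,0],[0,0,0.002],0],[[0,0,0],[0,0,0.003],0],[[0,0,0],[0,0,0.0035],0],[[0,0,0],[0,0,0.0035],0]]'; python3 -c "
from h import *
for i in range(3):
  eyes.get_image('wrist');s=sensors.observe();print(s['eef_pos'],s['force'][2])"
```

```text
t: 10.92
eef_pos: [0.4619, -0.1022, 0.0573]
tcp_rot: [3.141, -0.0, 0.0]
force: [1.1, -0.9, 6.0]
gripper_width: 0.0004
[ 0.46188856 -0.1021774   0.05736227] 5.000870701267098
[ 0.46187306 -0.1021689   0.0573508 ] 5.905113840209416
[ 0.46185297 -0.10217697  0.0573606 ] 6.101317254760713
```

```bash
python3 -m handwheel '[[[0,0,0],[0,0,-0.004],0],[[0,0,0],[0,0,-0.012],0],[[0,0,0],[0,0,-0.05],0],[[0,0,0],[0,0,-0.095],0],[[0,0,0],[0,0,-0.105],0]]'; python3 -m handwheel '[[[0,0,0],[0.02,-0.055,0],0],[[0,0,0],[0.045,-0.11,0],0],[[0,0,0],[0.07,-0.165,0],0],[[0,0,0],[0.095,-0.2145,0],0],[[0,0,0],[0.0955,-0.2145,0.0],0]]'
python3 - <<'E'
from h import *
for c in("top","side"):
    im=eyes.get_image(c); p=im["pixels"]
    u,v=map(int,proj(im,[.46,-.1,.05])); q=p[v-40:v+40,u-60:u+60]; cv2.imwrite(f"pics/{c}4.png",cv2.resize(q[:,:,::-1],None,fx=6,fy=6,interpolation=cv2.INTER_CUBIC))
s=sensors.observe();print(s["eef_pos"])
im=eyes.get_image("wrist"); p=im["pixels"]; cv2.imwrite("pics/w4.png",p[:,:,::-1])
E
```

```text
t: 11.7
eef_pos: [0.4627, -0.1022, 0.1649]
tcp_rot: [3.141, -0.004, -0.0]
force: [0.3, 0.1, 0.2]
gripper_width: 0.0002
t: 12.32
eef_pos: [0.5573, 0.1176, 0.1615]
tcp_rot: [-3.139, 0.001, 0.007]
force: [0.1, -0.8, 0.1]
gripper_width: 0.0004
[0.55632375 0.11229873 0.1611574 ]
```

View pics/side4.png

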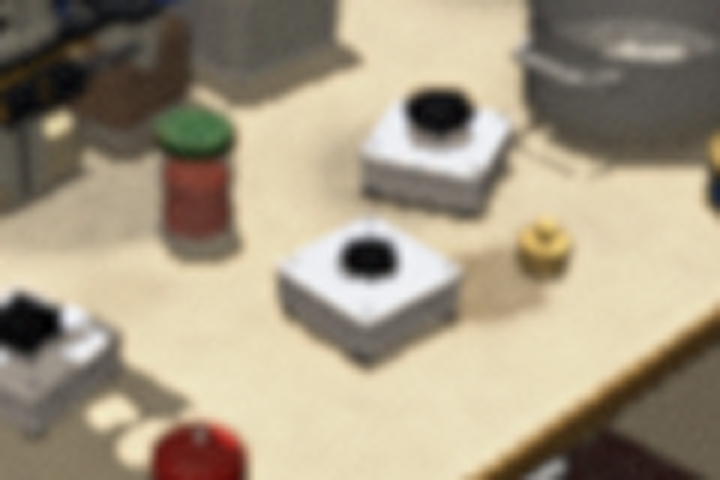

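View pics/w4.png

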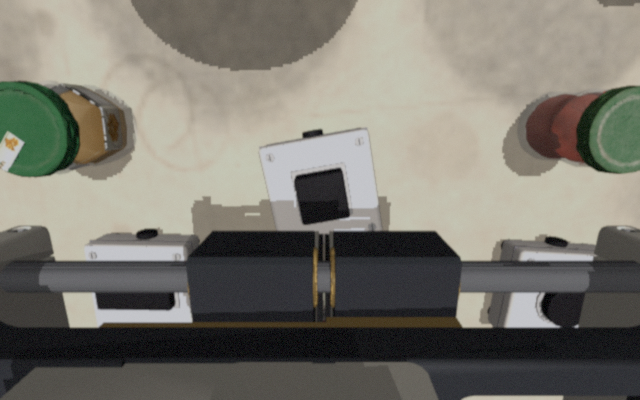

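The round key is down (crop (368,258)). Before descending I'll check the square key's position, seen at about (322,196) in the wrist view, and the bowl's clearance behind it.

Run:
```python
from h import *
im=eyes.get_image("wrist"); print(sensors.observe()["eef_pos"]); 
for q in[(295,175),(344,168),(349,215),(301,222)]: print(back(im,*q,.058).round(4))
im=eyes.get_image("top")
for z in(.1,.15,.2): print("bowl near",z,back(im,295,139,z).round(3))
cv2.imwrite("pics/t5.png",cv2.resize(im["pixels"][60:260,190:440,::-1],None,fx=3,fy=3,interpolation=cv2.INTER_CUBIC))
im=eyes.get_image("side"); cv2.imwrite("pics/s5.png",cv2.resize(im["pixels"][80:280,170:420,::-1],None,fx=3,fy=3,interpolation=cv2.INTER_CUBIC))
for z in(.1,.15,.2): print("bowl side near",z,back(im,246,173,z).round(3), back(im,270,163,z).round(3))
```

```text
[0.55640809 0.11060619 0.16156778]
[0.5795 0.1323 0.058 ]
[0.5848 0.0955 0.058 ]
[0.548  0.0911 0.058 ]
[0.5424 0.1284 0.058 ]
bowl near 0.1 [0.706 0.156 0.1  ]
bowl near 0.15 [0.688 0.153 0.15 ]
bowl near 0.2 [0.67 0.15 0.2 ]
bowl side near 0.1 [0.784 0.16  0.1  ] [0.78  0.042 0.1  ]
bowl side near 0.15 [0.711 0.201 0.15 ] [0.707 0.092 0.15 ]
bowl side near 0.2 [0.638 0.243 0.2  ] [0.634 0.141 0.2  ]
```

View pics/s5.png

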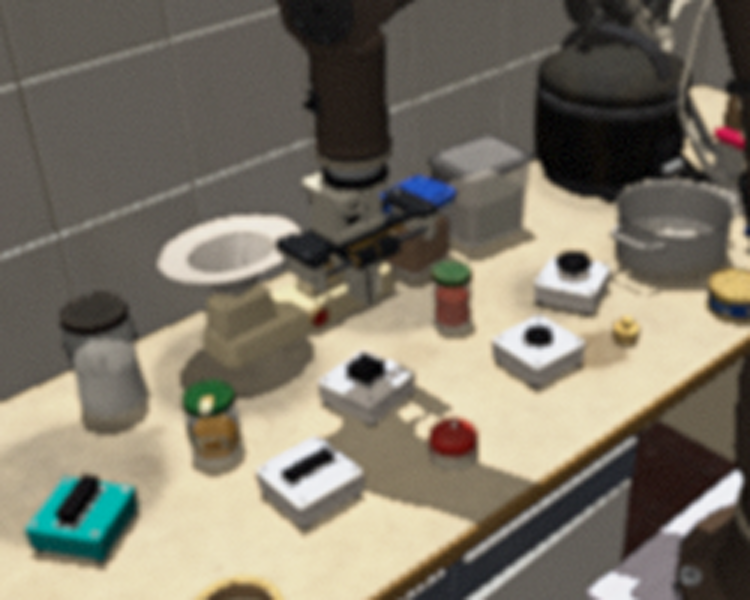

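View pics/t5.png

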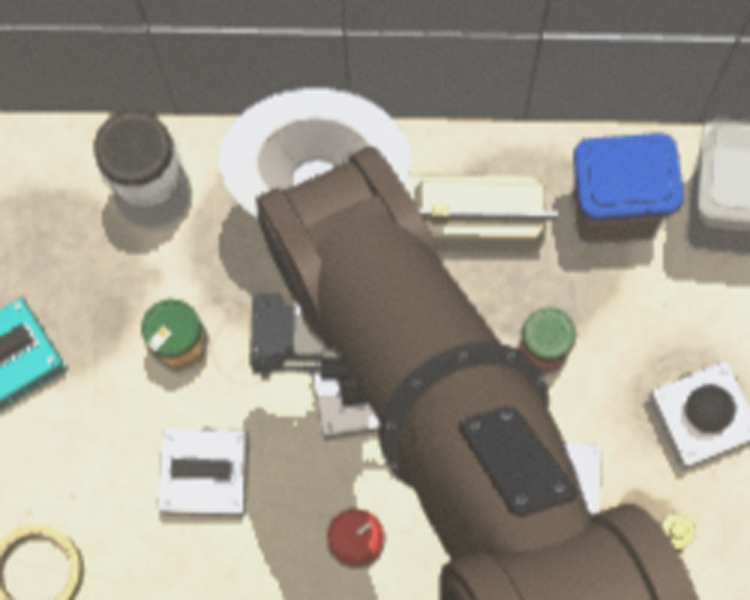

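The bowl's near rim is at about x≈0.69 and z≈0.15, while the gripper reaches about 0.60–0.63, so it clears. The wrist puts the square key centre at about (0.564,0.112) and the top camera at (0.557,0.111). I'll use (0.560,0.112).

```bash
python3 -m handwheel '[[[0,0,0],[0.003,-0.001,0.03],0],[[0,0,0],[0.003,-0.001,0.06],0],[[0,0,0],[0.003,-0.001,0.08],0],[[0,0,0],[0.003,-0.001,0.088],0],[[0,0,0],[0.003,-0.001,0.088],0]]'; python3 -c "
from h import *
for i in range(3):
  eyes.get_image('wrist');s=sensors.observe();print(s['eef_pos'],s['force'])"
```

```text
t: 13.25
eef_pos: [0.5601, 0.1127, 0.0742]
tcp_rot: [3.141, 0.0, -0.001]
force: [-0.4, -0.5, 1.1]
gripper_width: 0.0006
[0.56053782 0.11300716 0.07482191] [-0.56054341 -0.76950271 -0.34599068]
[0.56076741 0.11320964 0.07511144] [ 0.12153506  1.10224073 -1.0115234 ]
[0.56084156 0.1133333  0.07519559] [-0.01501353 -0.27278391  0.07117106]
```

```bash
python3 -m handwheel '[[[0,0,0],[0,0,0.004],0],[[0,0,0],[0,0,0.008],0],[[0,0,0],[0,0,0.011],0],[[0,0,0],[0,0,0.0135],0],[[0,0,0],[0,0,0.0135],0]]'; python3 -c "
from h import *
for i in range(3):
  eyes.get_image('wrist');s=sensors.observe();print(s['eef_pos'],s['force'])"
```

```text
t: 14.02
eef_pos: [0.5604, 0.1134, 0.0606]
tcp_rot: [-3.141, -0.0, 0.0]
force: [1.4, -0.1, 1.8]
gripper_width: 0.0003
[0.56038235 0.11339147 0.06070698] [1.32440791 0.01910726 2.70808349]
[0.56034984 0.11338257 0.06074271] [ 1.0987217  -0.03637112  2.30605081]
[0.5602969  0.11341205 0.0607582 ] [1.19969814 0.67329661 1.95139981]
```

```bash
python3 -m handwheel '[[[0,0,0],[0,0,0.001],0],[[0,0,0],[0,0,0.002],0],[[0,0,0],[0,0,0.003],0],[[0,0,0],[0,0,0.0035],0],[[0,0,0],[0,0,0.0035],0]]'; python3 -c "
from h import *
for i in range(3):
  eyes.get_image('wrist');s=sensors.observe();print(s['eef_pos'],s['force'])"
```

```text
t: 14.8
eef_pos: [0.5603, 0.1134, 0.0574]
tcp_rot: [-3.142, -0.0, 0.0]
force: [0.7, -0.0, 6.5]
gripper_width: 0.0006
[0.5602957 0.1133859 0.0573965] [ 0.37064014 -0.60526238  5.58843555]
[0.56030167 0.11336219 0.05739878] [ 1.15628749 -0.28794401  6.1795139 ]
[0.56032229 0.11339465 0.05740068] [-0.06916519  0.03209504  5.41044727]
```

The key has bottomed at about 5.7 N. I'll retreat up and back toward the right, clear of the keys.

```bash
python3 -m handwheel '[[[0,0,0],[0,0,-0.004],0],[[0,0,0],[0,0,-0.012],0],[[0,0,0],[0,0,-0.06],0],[[0,0,0],[0,0,-0.12],0],[[0,0,0],[0,0,-0.18],0]]'; python3 -m handwheel '[[[0,0,0],[-0.03,0.05,0],0],[[0,0,0],[-0.06,0.10,0],0],[[0,0,0],[-0.09,0.15,0],0],[[0,0,0],[-0.12,0.20,0],0],[[0,0,0],[-0.14,0.25,0],0]]'; python3 -m handwheel '[[[0,0,0],[-0.01,0.06,0],0],[[0,0,0],[-0.02,0.12,0],0],[[0,0,0],[-0.03,0.18,0],0],[[0,0,0],[-0.04,0.22,0],0],[[0,0,0],[-0.04,0.22,0],0]]'
python3 - <<'E'
from h import *
im=eyes.get_image("top"); cv2.imwrite("pics/t6.png",cv2.resize(im["pixels"][130:290,170:500,::-1],None,fx=2.4,fy=2.4,interpolation=cv2.INTER_CUBIC))
im=eyes.get_image("side"); cv2.imwrite("pics/s6.png",cv2.resize(im["pixels"][130:280,170:420,::-1],None,fx=3.2,fy=3.2,interpolation=cv2.INTER_CUBIC))
for n in "box_bar box_round box_square box_stop jar_wide timer jar_slim weight tin_low".split():
    print(n,[(np.round(d["centre"],3).tolist(),round(d["score"],2)) for d in eyes.look_for(n,"top")[:2]])
s=sensors.observe();print(s["t"],s["eef_pos"],s["force"])
E
```

```text
t: 15.58
eef_pos: [0.5593, 0.1131, 0.239]
tcp_rot: [3.141, 0.001, 0.0]
force: [1.3, -0.2, -0.9]
gripper_width: 0.0005
t: 16.2
eef_pos: [0.4181, -0.1379, 0.2375]
tcp_rot: [3.142, 0.001, -0.0]
force: [1.0, -0.5, -0.6]
gripper_width: 0.0002
t: 16.82
eef_pos: [0.378, -0.3596, 0.2369]
tcp_rot: [3.141, 0.001, -0.006]
force: [0.2, 1.4, 0.3]
gripper_width: 0.0003
box_bar [([0.591, 0.486, 0.044], 0.91), ([0.463, 0.275, 0.036], 0.64)]
box_round [([0.457, -0.101, 0.039], 0.84), ([0.47, 0.273, 0.056], 0.26)]
box_square [([0.55, 0.111, 0.038], 0.63), ([0.46, 0.275, 0.034], 0.17)]
box_stop [([0.538, -0.258, 0.039], 0.84)]
jar_wide [([0.603, 0.303, 0.087], 0.89), ([0.558, 0.112, 0.051], 0.44)]
timer [([0.404, 0.116, 0.041], 0.65), ([0.41, -0.229, 0.021], 0.64)]
jar_slim [([0.603, -0.083, 0.084], 0.78), ([0.345, -0.397, 0.034], 0.2)]
weight [([0.408, -0.228, 0.018], 0.53)]
tin_low [([0.345, -0.396, 0.039], 0.86)]
17.375 [ 0.38046933 -0.35627677  0.23735308] [-0.33996744  0.06562182  0.75825463]
```

View pics/s6.png

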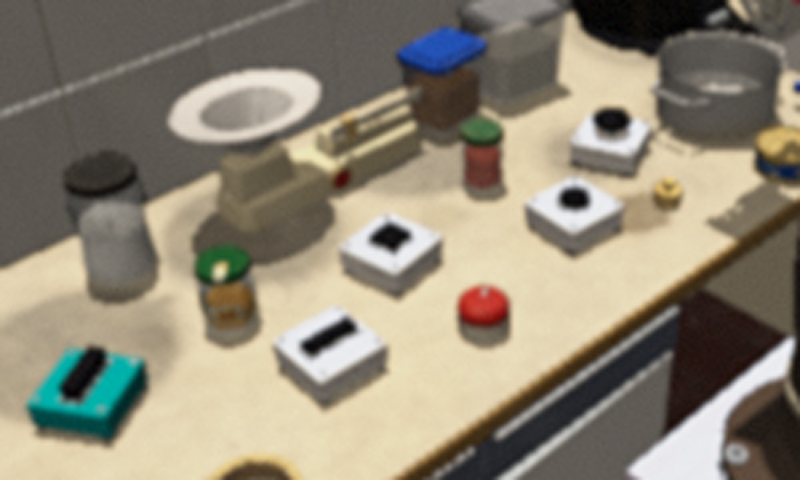

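View pics/t6.png

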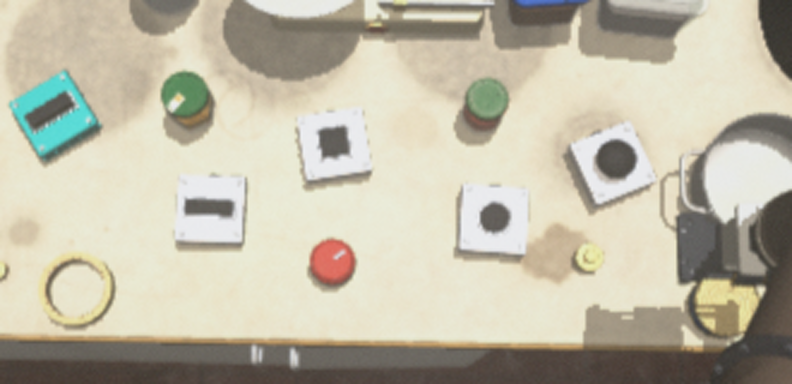

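The side view shows all three white-box keys sitting low: bar (330,336), square (390,236) and round (574,198). The turquoise look-alike's key at (84,373) and the stop head at (611,122) are still up. Nothing has moved noticeably.

```bash
python3 -c "
from cell import ticket
print(ticket.sign_off())"
```

```text
the job is handed in; nothing more can be done
None
```

I tapped the bar, round and square keys in that order with the closed fingertips. Each key top went down about 11.6 mm and held 5 to 6.5 N, which means its stem was fully down. I then backed the arm off to free air and handed the job in at about 17.4 s; it reported no verdict.

**Keys:** in the last pictures all three keys sit low, and the stop switch and the turquoise look-alike are still up and untouched.

**Boxes and bystanders:** the trained network's positions before and after agree to within about 4 mm, its own accuracy.

**Disagreements:**
- The network ranked the turquoise look-alike above the real bar box. I told them apart by colour in the picture.
- The wrist and top cameras differed by 4 to 7 mm on the bar and square key centres. I aimed about midway between them.

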